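# Fire one shot of the spring impact tester at a plastic cover

## Task

Do one impact test on the repair bench: swing the hammer of the spring tester back by its orange post until the sear catches and holds it by itself, without crushing the rubber overtravel pad behind the catch. Then let go and trip the red trigger so that the hammer flies and knocks the clamped cover back; only the hammer may move the cover, and leave the meter, screwdriver and cup alone.

Things in the scene. Friction and masses are not known exactly. Their poses are not given: they have to be found in the camera images.
- pivot (a point): Point on the hammer's vertical pivot axis, 85 mm above the bench, over a round tower (top 62 mm). Axes of the tester: z up; x away from the robot, y left when it stands square (it is turned up to 0.25 rad). The tester is a blue steel plate, x -200 to 85, y -220 to 90 mm from here, 12 mm thick, bolted down; only its two posts are higher than 65 mm.
- cocking_post (a point): Orange upright post, 14 mm across, at the end of the hammer arm, from 61 to 105 mm above the bench; this point is on its axis at 85 mm. It moves in a level circle of 132 mm radius round the pivot; at rest at direction -2.77 rad in tester axes (x -123, y -48 mm). Cocking swings it counter-clockwise seen from above. Pinch or push it.
- hammer (a joint): Hammer angle, rad: 0 at rest, grows counter-clockwise (cocking). Spring 0.6 N m/rad (about 5.5 N at the post when cocked). Near the catch a pin under the arm pushes a spring pawl aside (some 1 to 3 N more), which snaps in behind it. The catch is set anywhere from 0.95 to 1.42 rad, differs each time and cannot be read: feel for it. The rubber pad is met about 0.03 rad past it.
- pad (a joint): Squeeze of the black rubber overtravel pad that stops the hammer's pin just past the catch, m: 0 free. 5 N per mm at the pin, 3.8 N per mm at the orange post: the push rises steeply there. Squeezed more than 3 mm (about 17 N at the post in all) it is crushed and the test is spoiled.
- trigger_post (a point): Red upright post, 14 mm across, on the end of the trigger lever, from 15 to 105 mm above the bench; this point is on its axis at 85 mm (tester axes from the pivot: -124, -164 mm untripped). Push it clockwise seen from above about trigger_hinge (first towards -x +y of the tester) to trip. It stands 72 mm outside the orange post's circle, clear of the flying hammer.
- trigger_hinge (a point): Point on the trigger's vertical hinge axis, 85 mm above the bench, 90 mm from the axis of the red post. Axes as for pivot.
- trigger (a joint): Trigger angle, rad: 0 at rest, grows as the red post is pushed clockwise; lets the cocked hammer go at about 0.12 to 0.22, hard stop at 0.32; sprung back. Tripping takes some 2 to 4 N at the red post. The pawl turns with it, also while clicking past the pin in cocking.
- sample_slide (a joint): Travel of the slide with the clamped cover, m: 0 to 0.004 at the start, grows towards +y of the tester as the hammer drives it back, at most 0.035. Friction (2 N) keeps it where it was knocked to.
- sample (a point): Centre of the struck face of the black plastic cover, 116 mm wide, from 18 to 60 mm above the bench, clamped upright on an aluminium block. The relaxed hammer stands some 18 mm short of it and reaches it only when it flies.
- meter: Bystander: orange multimeter lying flat, 175 x 85 x 36 mm, origin under its centre, x along its length.
- screwdriver: Bystander: screwdriver lying on the bench along its x axis, about 200 mm long.
- cup: Bystander: blue plastic cup, 70 mm across, 80 mm high, origin under its centre.

How it is judged:
On the way, in this order (a step that is already met when the one before it is completed fails the run):
1. the hammer is cocked and held by the sear alone, the robot not touching it (value of joint hammer above 0.85 rad and contact force between each of the fingers, the arm and hammer below 0.3 N), for 0.3 s.
2. the hammer has been released and has knocked the cover back by its blow (value of joint hammer below 0.5 rad and value of joint sample_slide above 0.008 m), for 0.05 s.
At the end, for the whole second after the job is handed in: the cover has been driven back to beyond 8 mm of slide travel, the hammer is at rest near its relaxed place (-0.3 to 0.2 rad, slower than 0.3 rad/s) and the trigger is back (below 0.05 rad) (value of joint sample_slide above 0.008 m and value of joint hammer between -0.3 and 0.2 rad and velocity of joint hammer between -0.3 and 0.3 rad/s and value of joint trigger below 0.05 rad); the robot touches nothing.
It fails at once if the overtravel pad is crushed (squeezed more than 3 mm) (value of joint pad above 0.003 m).
It fails at once if the robot touches the sample slide (contact force between any of the fingers, the arm and sample_slide above 1 N).
It fails at once if the meter is disturbed (distance of meter from where it was at the start of the episode above 0.02 m).
It fails at once if the screwdriver is disturbed (distance of screwdriver from where it was at the start of the episode above 0.02 m).
It fails at once if the cup is disturbed or tipped (distance of cup from where it was at the start of the episode above 0.02 m or angle between cup's own z axis and vertical above 0.3 rad).
It also fails if it takes over 70 s, if anything falls off the work surface, if the arm or the gripper's body presses on something with over 40 N, if the wrist force passes 120 N, or if a joint passes its speed limit or range.

## Robot

A 6-joint arm with a two-finger parallel gripper is mounted at the origin on the work surface. World frame = base frame: x ahead of the robot, y to its left, z up, the work surface at z = 0. Lengths are in m, angles in rad, forces in N, time in s.
With the tool pointing down it reaches from about 0.3 to 0.775 m from the base axis. Payload 14.6 kg.
Tool frame: the origin (TCP) lies on the centre line of the jaws, within the pads' length; the fingertips stand 19 mm ahead of it and the grasp point (between the pads) is the TCP; y points along the fingers, x is the direction in which the jaws open and shut, and the axes are right-handed (so a half turn about y gives the same grasp; the last joint's range is limited). The gripper opens to 94 mm and grips with 3 to 60 N. Pads are 16 mm wide; open, the fingers measure 119 mm over their backs; the gripper's body (75 mm by 177 mm) begins 78 mm behind the grasp point.
Start: joints at [1.192, 0.3, 1.521, -0, 1.321, -0.067], TCP at [0.169, 0.523, 0.224] pointing down, gripper open.
Joint ranges: [-3.03, 3.03], [-0.79, 2.21], [0.23, 2.52], [-1.04, 4.18], [0, 3.07], [-2.55, 2.55]. Speed limits (rad/s): [2.22, 2.22, 2.57, 3.14, 3.14, 3.14].

## Interface

Orientations are given as [roll, pitch, yaw] about the fixed x, y, z axes, in that order (R = Rz(yaw) Ry(pitch) Rx(roll)).
In Python, from station import ctrl, optics gives the robot as it stands.
- The arm moves only by the tool jog_arm, never from a script. Its argument "targets" is a list of rows, each a list of 3 entries, a list of its own where there are three numbers: the finger opening in cm, from 0 to 9.4, then the shift along the tool's x, y, z in cm, then the turn about the tool's y in rad. A call has 1 to 10 rows; each row is the pose to reach, as a shift and turn from the pose commanded when the call began, along the tool's axes at that moment; what a row does not reach only later rows make up. A row lasts 1/10 s, in which the tool goes at most 50 mm and 8.59 degrees, less where a joint would pass 70% of its speed; a pose out of reach is approached as far as the arm can. A call with a gripper value outside its range is refused whole. The fingers move at their own pace and stop on an object; "grip_force" is the grip in N (left out, the last holds). Time passes only in rows, so rows that repeat a pose let the fingers close. It gives the time, the measured TCP pose, the force and the opening at its end, in the units of the state.
- ctrl.get_obs(): the state, without advancing time (a new reading comes with each control period).
- optics.camera(name): name is "scene" or "top"; returns a dict with "img" (400x640x3 uint8, red, green, blue), "range_z" (400x640 float32, m along the optical axis (not along the pixel's ray), 0 where there is no reading), "camera_matrix" (3x3 intrinsics, pixels), "k1" (the pictures are not rectified: a ray, as slopes to the right and down, at radius r is drawn at 1 + k1 r^2 times it, then the intrinsics apply), "world_to_cam" (4x4, takes a point from world to camera coordinates). Camera axes: x right, y up, looking along -z (the intrinsics and any distortion apply to the point x, -y, -z); pixel columns grow to the right and rows downward; lengths in m; the calibration is good to about 2 mm. A picture is of the moment at which its call begins.
- ctrl.hand_in(): hands the job in, once; it reports no verdict.
The state is a dict: "time_s": time; "qpos": joint angles; "joint_vel": joint speeds; "tau": joint torques, N m; "ee_pos": TCP position; "eef_rot": TCP orientation; "force": force on the tool from outside, world axes, zero at the start; "moment": the same for the moment, N m; "grip_width": finger opening in m.
Only numpy, scipy, OpenCV 4.12 (cv2) and the standard library are available. Lean on these libraries where they do the work, as an engineer would, in place of code of your own. Each camera call takes 0.05 s, during which the arm holds its last target. There are 200 camera calls.

## Working session

There is one attempt and no reset: what is moved stays moved. The work goes in short steps, Python scripts to look and compute and a tool call to move; the robot and the scene stay as the last step left them, time stands still between calls to the robot, and variables do not carry over. Pictures are saved under pics/ and viewed, about 8 in all and at most 12, crops included, and the job is handed in when it is done.

Besides the shell and the picture viewer there is one more tool, called after "Emit:" in YAML: its name, and indented under it one key for each argument. jog_arm: Moves the arm, as the interface text tells. Its arguments: {"type":"object","properties":{"targets":{"type":"array","items":{"type":"array"}},"grip_force":{"type":"number"}},"required":["targets"]}

```bash
mkdir -p pics; ls
cat > h.py <<'E'
import numpy as np, cv2
from station import ctrl, optics
def shot(n):
    return optics.camera(n)
def save(c,f): cv2.imwrite(f,cv2.cvtColor(c["img"],cv2.COLOR_RGB2BGR))
def ray(c,u,v):
    K=c["camera_matrix"];k=c["k1"]
    p=cv2.undistortPoints(np.array([[[u,v]]],float),np.array(K,float),np.array([k,0,0,0.]))[0,0]
    T=np.linalg.inv(c["world_to_cam"]);d=T[:3,:3]@np.array([p[0],-p[1],-1.]);return T[:3,3],d
def onplane(c,u,v,z):
    o,d=ray(c,u,v);return o+d*(z-o[2])/d[2]
def depthpt(c,u,v):
    o,d=ray(c,u,v);return o+d*float(c["range_z"][int(v),int(u)])
E
python3 - <<'E'
from h import *
o=ctrl.get_obs()
print({k:np.round(v,3) for k,v in o.items()})
for n in("top","scene"):
    c=shot(n);save(c,f"pics/{n}0.png");print(n,np.round(np.linalg.inv(c["world_to_cam"])[:3],2).tolist(),c["k1"])
    hsv=cv2.cvtColor(c["img"],cv2.COLOR_RGB2HSV)
    for nm,lo,hi in(("or",(6,150,90),(20,255,255)),("red",(0,150,70),(4,255,255)),("red2",(174,150,70),(180,255,255))):
        N,_,st,ce=cv2.connectedComponentsWithStats(cv2.inRange(hsv,lo,hi))
        for i in range(1,N):
            if st[i,4]>25:
                u,v=ce[i];print(nm,st[i],np.round(ce[i],1),"depthpt",np.round(depthpt(c,u,v),3))
E
```

```text
pics
{'time_s': np.float64(0.0), 'qpos': array([ 1.192,  0.3  ,  1.522,  0.   ,  1.321, -0.067]), 'joint_vel': array([ 0.001,  0.001,  0.001,  0.   , -0.002,  0.   ]), 'tau': array([-0.0000e+00, -5.3180e+01, -3.5272e+01,  7.1000e-02,  2.5000e-02,
       -0.0000e+00]), 'ee_pos': array([0.169, 0.523, 0.224]), 'eef_rot': array([-1.571e+00,  1.000e-03,  1.259e+00]), 'force': array([-0.341, -0.94 , -0.17 ]), 'moment': array([-0.008, -0.015, -0.022]), 'grip_width': np.float64(0.094)}
top [[-0.01, 1.0, -0.07, 0.51], [-1.0, -0.01, 0.0, 0.03], [0.0, 0.07, 1.0, 1.17]] -0.0441017669009569
or [171 200  40  61 558] [194.2 230.1] depthpt [0.507 0.386 0.034]
red [507 129  76  57 574] [541.4 158. ] depthpt [ 0.712 -0.666  0.032]
red [429 233  11  34 224] [434.3 249.5] depthpt [ 0.44  -0.328  0.027]
scene [[0.61, -0.59, 0.54, 1.27], [0.8, 0.45, -0.4, -0.5], [-0.01, 0.67, 0.74, 1.01]] -0.11034241276075044
or [383 110  53  48 705] [408.2 137.9] depthpt [0.543 0.367 0.042]
or [291 175   6  15  68] [293.8 182.2] depthpt [ 0.527 -0.023  0.093]
or [296 215  16  14  45] [303.9 221.2] depthpt [ 0.601 -0.049  0.029]
red [31 63 19 12 90] [39.9 68.8] depthpt [-0.369 -0.403  0.127]
red [35 72 19 11 79] [43.6 77.1] depthpt [-0.359 -0.403  0.1  ]
red [38 80 18 12 79] [46.6 85.2] depthpt [-0.361 -0.405  0.067]
red [258 203   8  26 103] [261.4 214.4] depthpt [ 0.551 -0.138  0.072]
red [162 224  29  29 317] [175.  237.8] depthpt [ 0.447 -0.331  0.024]
red [ 36 348 111  52 535] [102.2 374.7] depthpt [ 0.679 -0.617  0.03 ]
```

Run:
```python
import cv2
for n in("top","scene"):
    a=cv2.imread(f"pics/{n}0.png")
    if n=="top": b=cv2.resize(a[100:340,180:460],(700,600),interpolation=cv2.INTER_CUBIC)
    else: b=cv2.resize(a,(800,500))
    cv2.imwrite(f"pics/{n}0b.png",b)
```

```text
(no output)
```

View pics/top0b.png

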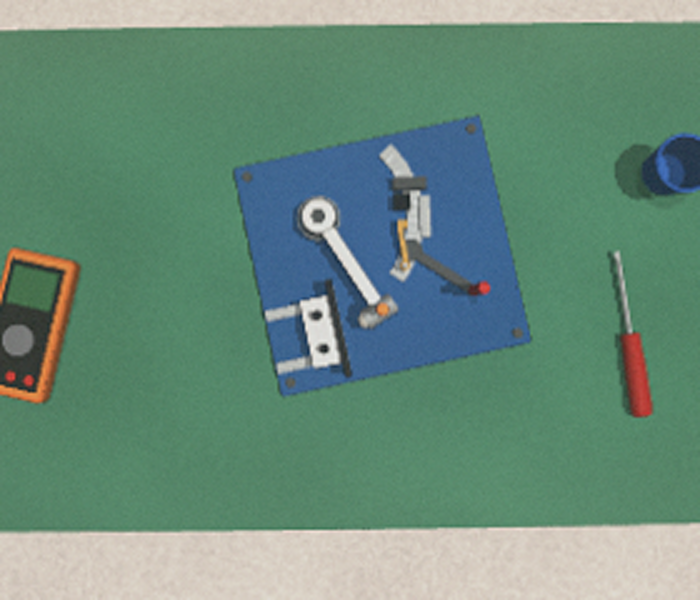

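View pics/scene0b.png

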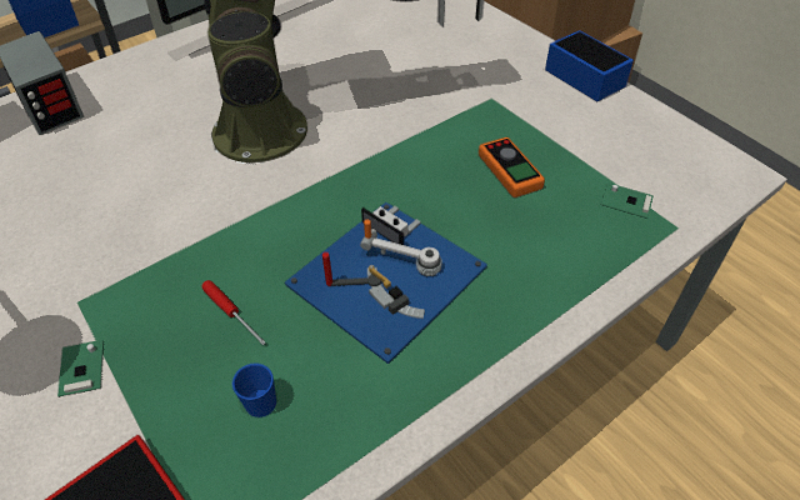

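```bash
cat >> h.py <<'E'
def umeyama(L,W):
    L=np.array(L);W=np.array(W);a=L-L.mean(0);b=W-W.mean(0)
    th=np.arctan2((a[:,0]*b[:,1]-a[:,1]*b[:,0]).sum(),(a*b).sum())
    R=np.array([[np.cos(th),-np.sin(th)],[np.sin(th),np.cos(th)]]);t=W.mean(0)-R@L.mean(0)
    return th,R,t,(W-(L@R.T+t))
E
python3 - <<'E'
from h import *
c=shot("top")
f=lambda x,y:(180+x/2.5-.3,100+y/2.5-.3)
W=[onplane(c,*f(*p),z)[:2] for p,z in(((235,168),.012),((480,115),.012),((531,341),.012),((283,396),.012),((319,214),.062),((383,309),.105),((484,287),.105))]
L=[(.085,.09),(.085,-.22),(-.2,-.22),(-.2,.09),(0,0),(-.123,-.048),(-.124,-.164)]
th,R,t,r=umeyama(L,W);print(th,t,np.round(r*1000,1).tolist())
print("hinge-ish",R.T@(onplane(c,*f(412,248),.03)[:2]-t))
# scene check
s=shot("scene");hsv=cv2.cvtColor(s["img"],cv2.COLOR_RGB2HSV)
for nm,l,uv in(("or",L[5],(293.8,176)),("red",L[6],(261,204.5))):
    print(nm,onplane(s,*uv,.105)[:2],R@np.array(l)+t)
for a in(0,.5,.95,1.42):
    p=.132*np.array([np.cos(-2.77+a),np.sin(-2.77+a)]);print(a,np.round(R@p+t,3))
print("red",R@np.array(L[6])+t)
cu=np.array([f(685,160)]);print("cup",onplane(c,*cu[0],.08),"sd",onplane(c,*f(616,252),.01),onplane(c,*f(640,410),.015))
E
```

```text
0.2007694991614343 [0.63268555 0.04807759] [[-1.4, -2.5], [-1.3, 0.7], [1.1, 2.1], [1.0, -1.9], [0.5, -0.3], [-0.4, 0.5], [0.5, 1.5]]
hinge-ish [-0.05924323 -0.10040802]
or [ 0.51929418 -0.01732626] [ 0.52172853 -0.02348734]
red [ 0.548952   -0.13424096] [ 0.54388173 -0.13735672]
0 [ 0.522 -0.023]
0.5 [ 0.57  -0.068]
0.95 [ 0.626 -0.084]
1.42 [ 0.687 -0.072]
red [ 0.54388173 -0.13735672]
cup [ 0.68890109 -0.37608422  0.08      ] sd [ 0.58822567 -0.31242008  0.01      ] [ 0.3971407  -0.33434103  0.015     ]
```

```bash
cat >> h.py <<'E'
TH=.2008;PV=np.array([.6327,.0481])
def tw(x,y): # tester (m) -> world
    c,s=np.cos(TH),np.sin(TH);return PV+np.array([c*x-s*y,s*x+c*y])
def cock(a,e,z): # TCP pose leading the post by e along tangent at hammer angle a
    y=-2.77+TH+a+np.pi/2;r=y-np.pi/2
    p=PV+.132*np.array([np.cos(r),np.sin(r)])+e*np.array([np.cos(y),np.sin(y)]);return (*p,z,y)
def row(cur,tgt):
    y=cur[3];d=np.array(tgt[:3])-np.array(cur[:3])
    sx=d[0]*np.cos(y)+d[1]*np.sin(y);sz=-d[0]*np.sin(y)+d[1]*np.cos(y)
    return [round(v*100,2) for v in(sx,-d[2],sz)]+[round(cur[3]-tgt[3],3)]
E
python3 - <<'E'
from h import *
cur=(.169,.523,.224,1.259)
hi=cock(0,0,.20);print(hi);print(row(cur,hi))
E
```

```text
(np.float64(0.5217398213542269), np.float64(-0.023397124102288995), 0.2, -0.9984036732051034)
[np.float64(-41.18), np.float64(2.4), np.float64(-50.33), 2.257]
```

Emit:
jog_arm:
  targets:
    - [9, [-2.4, 0, -3], 0.13]
    - [8, [-4.8, 0, -6], 0.26]
    - [7, [-7.2, 0, -9], 0.39]
    - [6, [-9.6, 0, -12], 0.52]
    - [5, [-12, 0, -15], 0.65]
    - [4, [-14.4, 0, -18], 0.78]
    - [4, [-16.8, 0, -21], 0.91]
    - [4, [-19.2, 0, -24], 1.04]
    - [4, [-21.6, 0, -27], 1.17]
    - [4, [-24, 0, -30], 1.3]
  grip_force: 60

```text
time_s: 1.2
ee_pos: [0.3812, 0.2016, 0.2245]
eef_rot: [-1.571, -0.0, -0.046]
force: [0.2, 0.6, -0.3]
grip_width: 0.04
```

Run:
```python
from h import *
o=ctrl.get_obs();p=o["ee_pos"];print(p,o["eef_rot"],o["grip_width"],o["force"],o["joint_vel"].round(2))
y=1.259-1.3;x0=(.169,.523,.224,1.259)
c,s=np.cos(1.259),np.sin(1.259)
cmd=(.169-.24*c+.30*s,.523-.24*s-.30*c,.224,y);print(cmd)
print(row(cmd,cock(0,0,.2)))
```

```text
[0.38119054 0.20155925 0.22450548] [-1.57071120e+00 -1.43066737e-04 -4.63464989e-02] 0.04003575215515051 [ 0.23286438  0.63532171 -0.26171021] [-0.89  0.05 -0.06 -0.   -0.    0.41]
(np.float64(0.3809106916497311), np.float64(0.2025411746190588), 0.224, -0.04100000000000015)
[np.float64(15.0), np.float64(2.4), np.float64(-22.0), 0.957]
```

Emit:
jog_arm:
  targets:
    - [4, [2.2, 0, -3.1], 0.14]
    - [4, [4.3, 0, -6.3], 0.28]
    - [4, [6.4, 0, -9.4], 0.42]
    - [4, [8.6, 0, -12.6], 0.56]
    - [4, [10.7, 0, -15.7], 0.7]
    - [4, [12.9, 0, -18.9], 0.84]
    - [4, [15, 2.4, -22], 0.957]
    - [4, [15, 2.4, -22], 0.957]

```text
time_s: 2.0
ee_pos: [0.5217, -0.0259, 0.1974]
eef_rot: [-1.574, 0.002, -1.005]
force: [-0.5, 0.3, -0.3]
grip_width: 0.0401
```

Run:
```python
from h import *
o=ctrl.get_obs();print(o["ee_pos"],o["eef_rot"])
s=shot("scene");cv2.imwrite("pics/s1.png",cv2.resize(s["img"][90:290,180:440,::-1],(780,600),interpolation=cv2.INTER_CUBIC))
```

```text
[ 0.52170678 -0.02589412  0.19737548] [-1.57429243  0.00232728 -1.00521683]
```

View pics/s1.png

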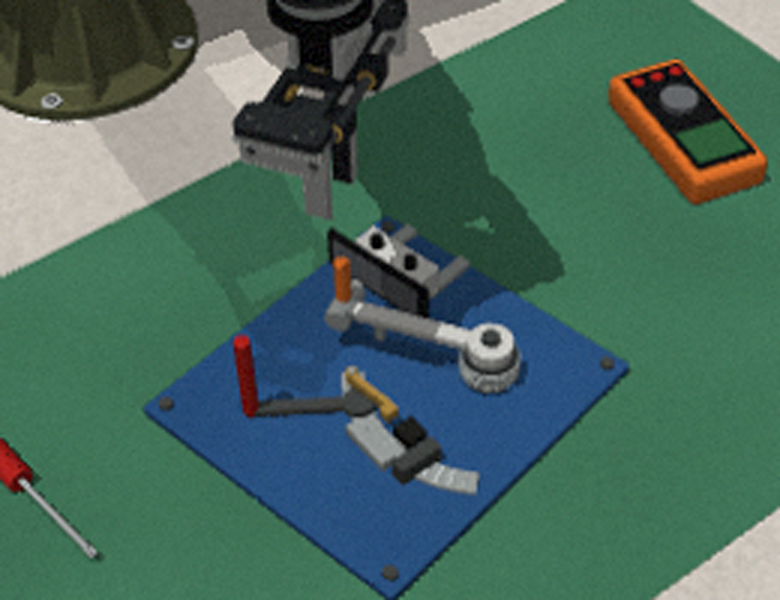

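Emit:
jog_arm:
  targets:
    - [4, [0, 4, 0], 0]
    - [4, [0, 8, 0], 0]
    - [4, [0, 10.9, 0], 0]
    - [4, [0, 10.9, 0], 0]
    - [4, [0, 10.9, 0], 0]

```text
time_s: 2.55
ee_pos: [0.5218, -0.0224, 0.0928]
eef_rot: [-1.57, -0.0, -0.997]
force: [-0.3, -0.4, 0.3]
grip_width: 0.0401
```

Run:
```python
from h import *
o=ctrl.get_obs();print(o["ee_pos"],o["eef_rot"],o["force"])
cur=cock(0,0,.091)
for a in(0,.1,.2,.3,.4,.5,.6,.7,.8,.9): print(row(cur,cock(a,.013,.091)))
```

```text
[ 0.52182839 -0.02237066  0.09279774] [-1.57013128e+00 -4.27227887e-04 -9.96557253e-01] [-0.27556699 -0.39761428  0.27612344]
[np.float64(1.3), np.float64(-0.0), np.float64(0.0), 0.0]
[np.float64(2.61), np.float64(-0.0), np.float64(0.2), -0.1]
[np.float64(3.9), np.float64(-0.0), np.float64(0.52), -0.2]
[np.float64(5.14), np.float64(-0.0), np.float64(0.97), -0.3]
[np.float64(6.34), np.float64(-0.0), np.float64(1.55), -0.4]
[np.float64(7.47), np.float64(-0.0), np.float64(2.24), -0.5]
[np.float64(8.53), np.float64(-0.0), np.float64(3.04), -0.6]
[np.float64(9.5), np.float64(-0.0), np.float64(3.94), -0.7]
[np.float64(10.37), np.float64(-0.0), np.float64(4.94), -0.8]
[np.float64(11.15), np.float64(-0.0), np.float64(6.01), -0.9]
```

Emit:
jog_arm:
  targets:
    - [4, [0.7, 0, 0], 0]
    - [4, [1.3, 0, 0], 0]
    - [4, [2, 0, 0.1], -0.05]
    - [4, [2.6, 0, 0.2], -0.1]
    - [4, [3.25, 0, 0.35], -0.15]
    - [4, [3.9, 0, 0.52], -0.2]
    - [4, [5.14, 0, 0.97], -0.3]
    - [4, [6.34, 0, 1.55], -0.4]
    - [4, [7.47, 0, 2.24], -0.5]
    - [4, [7.47, 0, 2.24], -0.5]

```text
time_s: 3.55
ee_pos: [0.5818, -0.0745, 0.0923]
eef_rot: [-1.57, -0.001, -0.497]
force: [-2.3, 1.7, 2.2]
grip_width: 0.0399
```

Run:
```python
from h import *
o=ctrl.get_obs();print(o["ee_pos"],o["eef_rot"],o["force"],o["moment"],o["grip_width"])
y=cock(.5,0,0)[3];f=o["force"];print("along",f[0]*np.cos(y)+f[1]*np.sin(y),"rad",-f[0]*np.sin(y)+f[1]*np.cos(y))
cur=cock(.5,.013,.091)
for a in(.6,.7,.8,.85,.9): print(row(cur,cock(a,.013,.091)))
s=shot("scene");cv2.imwrite("pics/s2.png",cv2.resize(s["img"][90:290,180:440,::-1],(780,600),interpolation=cv2.INTER_CUBIC))
```

```text
[ 0.58180831 -0.07452161  0.09227759] [-1.57041965e+00 -1.18645381e-03 -4.97089459e-01] [-2.25654008  1.71061917  2.17248036] [ 0.01305532  0.46662306 -0.0380339 ] 0.03990160557533863
along -2.7997417298656933 rad 0.4238364552987406
[np.float64(1.31), np.float64(-0.0), np.float64(0.2), -0.1]
[np.float64(2.6), np.float64(-0.0), np.float64(0.52), -0.2]
[np.float64(3.84), np.float64(-0.0), np.float64(0.97), -0.3]
[np.float64(4.45), np.float64(-0.0), np.float64(1.25), -0.35]
[np.float64(5.04), np.float64(-0.0), np.float64(1.55), -0.4]
```

View pics/s2.png

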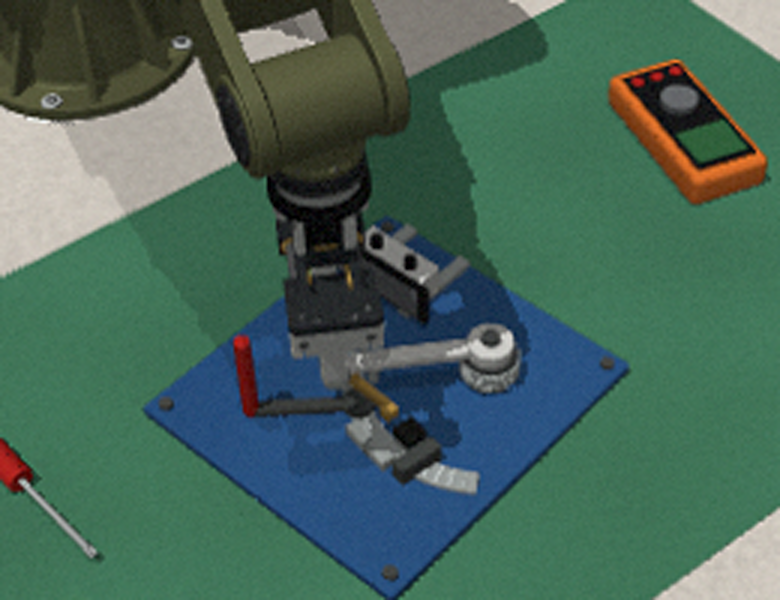

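Emit:
jog_arm:
  targets:
    - [4, [0.65, -0.2, 0.08], -0.05]
    - [4, [1.31, -0.3, 0.2], -0.1]
    - [4, [1.95, -0.3, 0.35], -0.15]
    - [4, [2.6, -0.3, 0.52], -0.2]
    - [4, [3.23, -0.3, 0.73], -0.25]
    - [4, [3.84, -0.3, 0.97], -0.3]
    - [4, [4.45, -0.3, 1.25], -0.35]
    - [4, [4.45, -0.3, 1.25], -0.35]
    - [4, [4.45, -0.3, 1.25], -0.35]

```text
time_s: 4.5
ee_pos: [0.6254, -0.0839, 0.0947]
eef_rot: [-1.571, 0.0, -0.151]
force: [-2.4, -1.6, 0.3]
grip_width: 0.0401
```

```bash
cat >> h.py <<'E'
def st():
    o=ctrl.get_obs();y=o["eef_rot"][2];f=o["force"];d=o["ee_pos"][:2]-PV
    r=np.hypot(*d);a=np.arctan2(d[1],d[0])+2.77-TH
    print("along %.2f rad %.2f z %.2f"%(f[0]*np.cos(y)+f[1]*np.sin(y),-f[0]*np.sin(y)+f[1]*np.cos(y),f[2]),"a_tcp-lead %.4f r %.4f"%(a-np.arctan2(.013,.132),r),o["ee_pos"],"t",o["time_s"])
E
python3 - <<'E'
from h import *
st()
cur=cock(.85,.013,.094)
for a in np.arange(.85,1.5,.0227): print(round(a,3),row(cur,cock(a,.013,.094)))
for a in(.95,1.1,1.3):
  print(a,row(cock(a,.013,.1),cock(a+.0227,.013,.1)))
E
```

```text
along -2.19 rad -1.92 z 0.27 a_tcp-lead 0.8453 r 0.1322 [ 0.62544148 -0.08392367  0.09469585] t 4.5
0.85 [np.float64(0.0), np.float64(-0.0), np.float64(0.0), np.float64(0.0)]
0.873 [np.float64(0.3), np.float64(-0.0), np.float64(0.03), np.float64(-0.023)]
0.895 [np.float64(0.6), np.float64(-0.0), np.float64(0.07), np.float64(-0.045)]
0.918 [np.float64(0.9), np.float64(-0.0), np.float64(0.12), np.float64(-0.068)]
0.941 [np.float64(1.19), np.float64(-0.0), np.float64(0.17), np.float64(-0.091)]
0.964 [np.float64(1.49), np.float64(-0.0), np.float64(0.23), np.float64(-0.114)]
0.986 [np.float64(1.78), np.float64(-0.0), np.float64(0.3), np.float64(-0.136)]
1.009 [np.float64(2.07), np.float64(-0.0), np.float64(0.37), np.float64(-0.159)]
1.032 [np.float64(2.36), np.float64(-0.0), np.float64(0.45), np.float64(-0.182)]
1.054 [np.float64(2.65), np.float64(-0.0), np.float64(0.54), np.float64(-0.204)]
1.077 [np.float64(2.94), np.float64(-0.0), np.float64(0.63), np.float64(-0.227)]
1.1 [np.float64(3.22), np.float64(-0.0), np.float64(0.73), np.float64(-0.25)]
1.122 [np.float64(3.5), np.float64(-0.0),
[... 828 characters left out ...]
.float64(-0.499)]
1.372 [np.float64(6.41), np.float64(-0.0), np.float64(2.41), np.float64(-0.522)]
1.395 [np.float64(6.65), np.float64(-0.0), np.float64(2.58), np.float64(-0.545)]
1.418 [np.float64(6.89), np.float64(-0.0), np.float64(2.77), np.float64(-0.568)]
1.44 [np.float64(7.13), np.float64(-0.0), np.float64(2.96), np.float64(-0.59)]
1.463 [np.float64(7.36), np.float64(-0.0), np.float64(3.15), np.float64(-0.613)]
1.486 [np.float64(7.58), np.float64(-0.0), np.float64(3.35), np.float64(-0.636)]
0.95 [np.float64(0.3), np.float64(-0.0), np.float64(0.03), -0.023]
1.1 [np.float64(0.3), np.float64(-0.0), np.float64(0.03), -0.023]
1.3 [np.float64(0.3), np.float64(-0.0), np.float64(0.03), -0.023]
```

Emit:
jog_arm:
  targets:
    - [4, [0.3, 0, 0.03], -0.023]
    - [4, [0.6, 0, 0.07], -0.045]
    - [4, [0.9, 0, 0.12], -0.068]
    - [4, [0.9, 0, 0.12], -0.068]
    - [4, [0.9, 0, 0.12], -0.068]

```text
time_s: 5.0
ee_pos: [0.6347, -0.0841, 0.0946]
eef_rot: [-1.571, -0.0, -0.082]
force: [-3.6, -2.5, 1.4]
grip_width: 0.04
```

Emit:
jog_arm:
  targets:
    - [4, [0.15, 0, 0.01], -0.011]
    - [4, [0.3, 0, 0.03], -0.023]
    - [4, [0.3, 0, 0.03], -0.023]
    - [4, [0.3, 0, 0.03], -0.023]

```text
time_s: 5.4
ee_pos: [0.6377, -0.084, 0.0946]
eef_rot: [-1.571, 0.0, -0.058]
force: [-4.3, -2.4, 1.6]
grip_width: 0.0403
```

Emit:
jog_arm:
  targets:
    - [4, [0.15, 0, 0.01], -0.011]
    - [4, [0.3, 0, 0.03], -0.023]
    - [4, [0.3, 0, 0.03], -0.023]
    - [4, [0.3, 0, 0.03], -0.023]

```text
time_s: 5.8
ee_pos: [0.6408, -0.0839, 0.0947]
eef_rot: [-1.571, 0.0, -0.035]
force: [-3.5, -2.6, 1.9]
grip_width: 0.0399
```

Emit:
jog_arm:
  targets:
    - [4, [0.15, 0, 0.01], -0.011]
    - [4, [0.3, 0, 0.03], -0.023]
    - [4, [0.3, 0, 0.03], -0.023]
    - [4, [0.3, 0, 0.03], -0.023]

```text
time_s: 6.2
ee_pos: [0.6438, -0.0837, 0.0946]
eef_rot: [-1.571, 0.0, -0.012]
force: [-3.3, -2.5, 1.5]
grip_width: 0.0401
```

Emit:
jog_arm:
  targets:
    - [4, [0.15, 0, 0.01], -0.011]
    - [4, [0.3, 0, 0.03], -0.023]
    - [4, [0.3, 0, 0.03], -0.023]
    - [4, [0.3, 0, 0.03], -0.023]

```text
time_s: 6.6
ee_pos: [0.6469, -0.0834, 0.0946]
eef_rot: [-1.571, -0.0, 0.011]
force: [-3.7, -3.1, 3.0]
grip_width: 0.0401
```

Emit:
jog_arm:
  targets:
    - [4, [0.15, 0, 0.01], -0.011]
    - [4, [0.3, 0, 0.03], -0.023]
    - [4, [0.3, 0, 0.03], -0.023]
    - [4, [0.3, 0, 0.03], -0.023]

```text
time_s: 7.0
ee_pos: [0.6499, -0.0831, 0.0946]
eef_rot: [-1.571, -0.0, 0.035]
force: [-4.8, -3.5, 2.6]
grip_width: 0.0399
```

Emit:
jog_arm:
  targets:
    - [4, [0.15, 0, 0.01], -0.011]
    - [4, [0.3, 0, 0.03], -0.023]
    - [4, [0.3, 0, 0.03], -0.023]
    - [4, [0.3, 0, 0.03], -0.023]

```text
time_s: 7.4
ee_pos: [0.6529, -0.0827, 0.0946]
eef_rot: [-1.571, -0.0, 0.058]
force: [-5.1, -2.4, 2.9]
grip_width: 0.0404
```

Emit:
jog_arm:
  targets:
    - [4, [0.15, 0, 0.01], -0.011]
    - [4, [0.3, 0, 0.03], -0.023]
    - [4, [0.3, 0, 0.03], -0.023]
    - [4, [0.3, 0, 0.03], -0.023]

```text
time_s: 7.8
ee_pos: [0.6554, -0.0822, 0.0945]
eef_rot: [-1.571, 0.001, 0.081]
force: [-9.0, -2.8, 5.2]
grip_width: 0.04
```

Emit:
jog_arm:
  targets:
    - [4, [-0.4, 0, -0.04], 0.03]
    - [4, [-0.8, 0, -0.08], 0.06]
    - [4, [-0.8, 0, -0.08], 0.06]
    - [4, [-0.8, 0, -0.08], 0.06]

```text
time_s: 8.2
ee_pos: [0.6483, -0.0834, 0.0945]
eef_rot: [-1.571, -0.001, 0.022]
force: [1.0, -1.2, -0.3]
grip_width: 0.0401
```

Emit:
jog_arm:
  targets:
    - [4, [-0.3, 0, -0.03], 0]
    - [4, [-0.5, 0, -0.03], 0]
    - [4, [-0.5, 0, -0.03], 0]
    - [4, [-0.5, 0, -0.03], 0]

```text
time_s: 8.6
ee_pos: [0.6431, -0.084, 0.0945]
eef_rot: [-1.571, -0.0, 0.021]
force: [-0.2, -0.7, 0.5]
grip_width: 0.0401
```

Run:
```python
from h import *
st()
s=shot("scene");cv2.imwrite("pics/s3.png",cv2.resize(s["img"][130:270,200:390,::-1],(800,590),interpolation=cv2.INTER_CUBIC))
```

```text
along -0.21 rad -0.65 z 0.48 a_tcp-lead 0.9785 r 0.1325 [ 0.64306059 -0.08399752  0.09448857] t 8.6
```

View pics/s3.png

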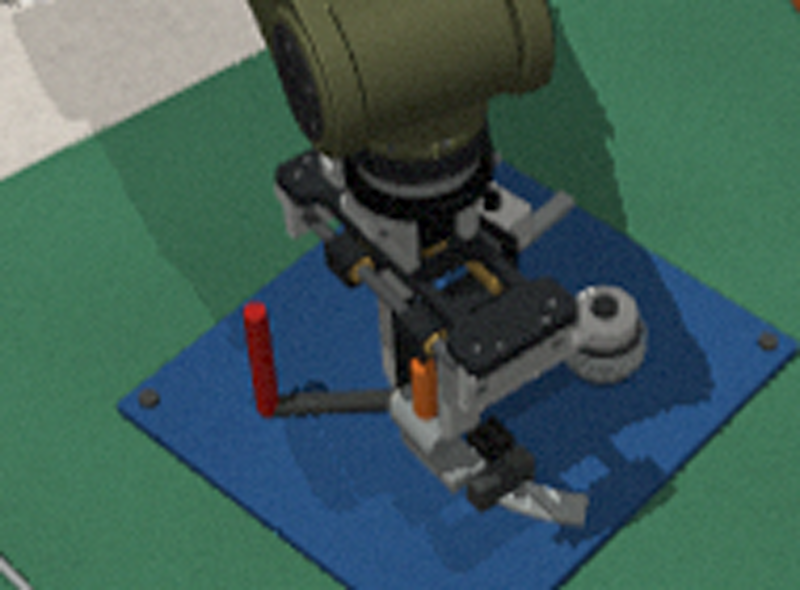

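Emit:
jog_arm:
  targets:
    - [4, [0, -3, 0], 0]
    - [4, [0, -7, 0], 0]
    - [4, [0, -11, 0], 0]
    - [4, [0, -11, 0], 0]

```text
time_s: 9.05
ee_pos: [0.6448, -0.0843, 0.2107]
eef_rot: [-1.573, -0.009, 0.021]
force: [-0.8, 0.3, -0.1]
grip_width: 0.0402
```

Run:
```python
from h import *
o=ctrl.get_obs();cur=(*o["ee_pos"],o["eef_rot"][2]);print(cur)
red=tw(-.124,-.164);h=tw(-.0592,-.1004);d=red-h;print(red,h,np.hypot(*d))
y=np.arctan2(-d[0],d[1])  # placeholder, push dir = (d_y,-d_x)
push=np.array([d[1],-d[0]]);yp=np.arctan2(push[1],push[0]);yaw=yp-np.pi;print("yaw",yaw)
print(row(cur,(*red,.20,yaw)))
s=shot("scene");cv2.imwrite("pics/s4.png",cv2.resize(s["img"][130:270,200:390,::-1],(800,590),interpolation=cv2.INTER_CUBIC))
# red post top in scene by mask
hsv=cv2.cvtColor(s["img"],cv2.COLOR_RGB2HSV);m=cv2.inRange(hsv,(0,130,60),(6,255,255))|cv2.inRange(hsv,(174,130,60),(180,255,255))
m[:, :245]=0;m[:,280:]=0;ys,xs=np.nonzero(m);top=ys.min();print("top px",xs[ys<=top+3].mean(),top+2,onplane(s,xs[ys<=top+3].mean(),top+2,.105))
```

```text
(np.float64(0.6448316065984023), np.float64(-0.0842607512788599), np.float64(0.21073710334085435), np.float64(0.021085854196051024))
[ 0.54390184 -0.13733701] [ 0.5947146  -0.06209033] 0.09079647570252933
yaw -0.593943685704938
[np.float64(-10.2), np.float64(1.07), np.float64(-5.09), np.float64(0.615)]
top px 260.0 204 [ 0.54615928 -0.13528002  0.105     ]
```

View pics/s4.png

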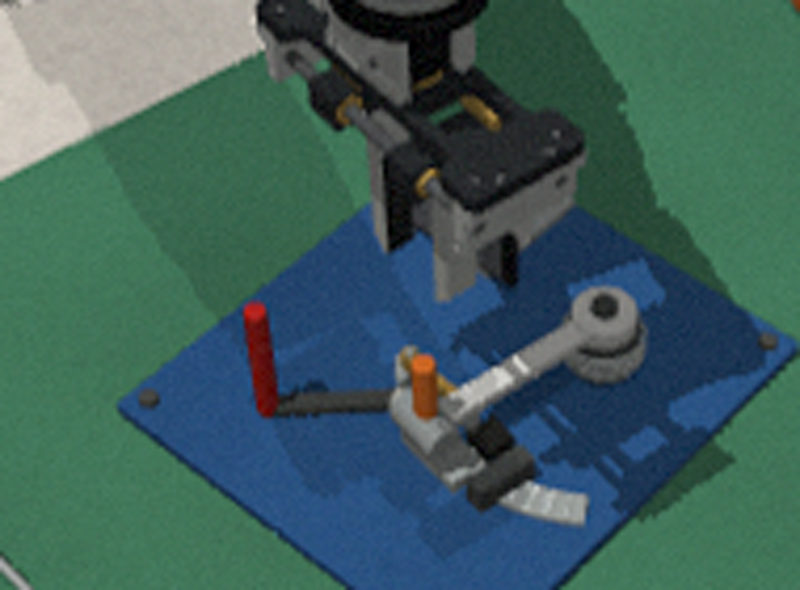

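The hammer is cocked and holding on its own: the orange post is at (425,385), the fingers are well clear, and the red post is untouched at (258,360). Next I move over to the trigger.

Emit:
jog_arm:
  targets:
    - [4, [-2, 0, -1], 0.12]
    - [4, [-4, 0, -2], 0.25]
    - [4, [-6, 0, -3], 0.38]
    - [4, [-8, 0, -4], 0.5]
    - [4, [-10.2, 0, -5.1], 0.615]
    - [4, [-10.2, 0, -5.1], 0.615]
    - [4, [-10.2, 4, -5.1], 0.615]
    - [4, [-10.2, 8, -5.1], 0.615]
    - [4, [-10.2, 11.8, -5.1], 0.615]
    - [4, [-10.2, 11.8, -5.1], 0.615]

```text
time_s: 10.1
ee_pos: [0.5399, -0.136, 0.0812]
eef_rot: [-1.573, 0.009, -0.592]
force: [-0.7, 0.8, 1.1]
grip_width: 0.0398
```

Run:
```python
from h import *
o=ctrl.get_obs();cur=(*o["ee_pos"],o["eef_rot"][2]);print(cur,o["force"])
print(row(cur,(*tw(-.124,-.164),cur[2],-.594)))
```

```text
(np.float64(0.5398844682130387), np.float64(-0.13597375703155343), np.float64(0.08121966651653088), np.float64(-0.5920313399826072)) [-0.7074142   0.83175898  1.05851532]
[np.float64(0.41), np.float64(-0.0), np.float64(0.11), np.float64(0.002)]
```

Emit:
jog_arm:
  targets:
    - [4, [-0.4, -0.5, 0], 0]
    - [4, [-0.9, -1, 0], 0]
    - [4, [-1.3, -1, 0], 0]
    - [4, [-1.7, -1, 0], 0]
    - [4, [-2.1, -1, 0], 0]
    - [4, [-2.5, -1, 0], 0]
    - [4, [-2.8, -1, 0], 0]
    - [4, [-3.1, -1, 0], 0]
    - [4, [-3.1, -1, 0], 0]
    - [4, [-3.1, -1, 0], 0]

```text
time_s: 11.1
ee_pos: [0.5163, -0.1197, 0.0963]
eef_rot: [-1.571, 0.0, -0.594]
force: [1.0, -0.6, -2.0]
grip_width: 0.04
```

Run:
```python
from h import *
o=ctrl.get_obs();print(o["ee_pos"],o["force"])
s=shot("scene");cv2.imwrite("pics/s5.png",cv2.resize(s["img"][130:270,200:390,::-1],(800,590),interpolation=cv2.INTER_CUBIC))
```

```text
[ 0.51633409 -0.11973123  0.09625213] [ 0.961423   -0.58074953 -2.03222503]
```

View pics/s5.png

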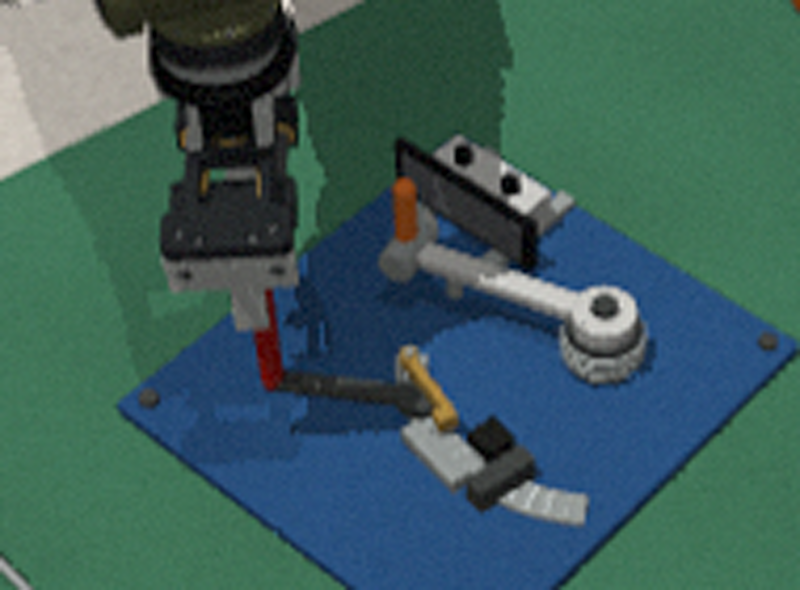

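The hammer has flown back to rest, with the orange post at (404,210). The cover stands further back, at (465,200). I'll centre the fingers off the red post and retreat upward.

Emit:
jog_arm:
  targets:
    - [4, [1.2, 0, 0], 0]
    - [4, [2.4, 0, 0], 0]
    - [4, [3.4, 0, 0.1], 0]
    - [4, [3.4, 0, 0.1], 0]
    - [4, [3.4, -4, 0.1], 0]
    - [4, [3.4, -8, 0.1], 0]
    - [4, [3.4, -12, 0.1], 0]
    - [4, [3.4, -14, 0.1], 0]
    - [4, [3.4, -14, 0.1], 0]
    - [4, [3.4, -14, 0.1], 0]

```text
time_s: 12.15
ee_pos: [0.5448, -0.1377, 0.2357]
eef_rot: [-1.571, 0.001, -0.594]
force: [0.0, 0.0, 0.5]
grip_width: 0.0399
```

Emit:
jog_arm:
  targets:
    - [4, [-3, 0, -2], 0]
    - [4, [-6, 0, -4], 0]
    - [4, [-9, 0, -6], 0]
    - [4, [-12, 0, -8], 0]
    - [4, [-12, 0, -8], 0]
    - [4, [-12, 0, -8], 0]
    - [4, [-12, 0, -8], 0]
    - [4, [-12, 0, -8], 0]
    - [4, [-12, 0, -8], 0]
    - [4, [-12, 0, -8], 0]

```text
time_s: 13.15
ee_pos: [0.4012, -0.137, 0.2362]
eef_rot: [-1.571, 0.001, -0.594]
force: [0.1, 0.5, -0.7]
grip_width: 0.0402
```

Run:
```python
from h import *
o=ctrl.get_obs();print(o["ee_pos"],o["force"],o["time_s"])
s=shot("scene");b=s["img"][130:270,200:390,::-1];a=cv2.imread("pics/scene0.png")[130:270,200:390]
cv2.imwrite("pics/s6.png",np.vstack([cv2.resize(a,(400,295)),cv2.resize(b,(400,295))]))
c=shot("top");save(c,"pics/top1.png")
# cover black top edge compare, depth-based: points with z .05-.066 in the cover area
T=np.linalg.inv(s["world_to_cam"])
pts=[]
for v in range(150,215):
    for u in range(285,350):
        if s["range_z"][v,u]>0:
            p=depthpt(s,u,v)
            cth,sn=np.cos(TH),np.sin(TH);d=p[:2]-PV;x=cth*d[0]+sn*d[1];y=-sn*d[0]+cth*d[1]
            if .025<p[2]<.055 and -.19<x<-.06 and s["img"][v,u].max()<70: pts.append((x,y,p[2]))
print(len(pts),np.median(pts,0))
```

```text
[ 0.40119147 -0.13704853  0.23618967] [ 0.10524627  0.53554554 -0.66396104] 13.15
260 [-0.12595678  0.02191926  0.03994836]
```

View pics/s6.png

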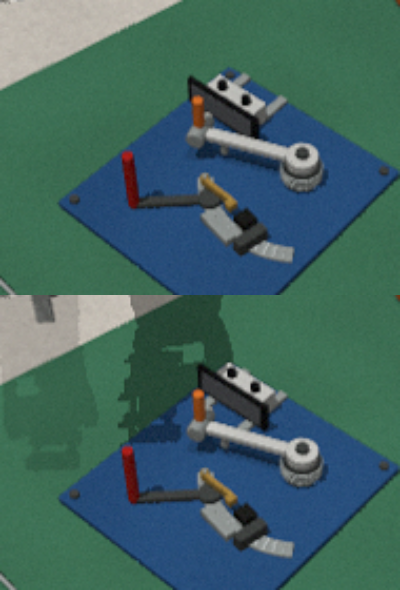

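Run:
```python
from h import *
print(ctrl.hand_in())
```

```text
the job is handed in; nothing more can be done
None
```

The impact test is done and handed in at about 13 s on the robot's clock. The hand-in reports no verdict, so whether it passed isn't confirmed.

- **Cocking:** I pushed the orange post round with one finger of a 40 mm cage, in 3 mm feeling steps near the catch. I stopped at about 1.07 rad, when the push rose from about 5 N to 9 N. The whole push was about 11 N counting sideways and vertical parts, against about 17 N for a crushed pad.
- **Catch check:** After I backed off 13 mm, the force was about zero and the post stayed put. The picture showed it still cocked with the fingers clear.
- **Release:** I tripped the red post and the hammer flew back to its rest position.
- **Last checks:** The final picture shows the hammer at rest, the trigger back and the arm clear. The cover has visibly been driven back, by roughly 15–20 mm judging from how far it shifted in the image; I did not measure slide travel exactly.
- **Disagreements:** The two cameras differed by about 6 mm on the orange post and 2–3 mm on the red one, within the cage's clearance. While pushing, I also saw 2–5 N of unexplained upward force and about 2–3 N of sideways force, probably friction on the post.
- **Not checked:** I did not re-measure the meter, screwdriver and cup at the end. The arm never went near them.

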